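Burnish the joint strip of a keyring display board

TASK

Take the square-handled burnishing stylus out of its stand and, holding it upright, press its sprung tip lightly on the dark strip that covers the joint of the display board, at the end with the hanging eye. Draw it slowly, at about 3 cm a second, along the whole strip to its other end, keeping the tip touching and on the strip all the way. Then put the stylus back upright in the stand it came from, its collar resting on the wood, and let go.

Things in the scene. Friction and masses are not known exactly. Their poses are not given: they have to be found in the camera images.
- stylus: Burnishing stylus upright in one of two alike stands (the other holds a round-knobbed awl, its top 150 mm above the table: pass over it). Pale wooden handle, 22 x 22 mm square, from 6 to 66 mm above the origin, sides along x and y; under it a steel collar, 40 mm diameter, 6 mm thick, then a shank, 14 mm diameter, 45 mm long, and a sprung tip. Origin: centre of the collar's underside, z up the handle. 0.1 to 0.2 kg.
- tip (a point): Lowest point of the stylus's ball tip (12 mm in diameter), on the stylus axis, 70 mm below the stylus's origin when free. The tip slides up into the shank by at most 20 mm against a soft spring: about 0.6 N to start, 2 N at 10 mm, 3.6 N at 20 mm, then rigid.
- board: Pale wooden display board fixed flat on the table, 220 x 110 x 18 mm, of two planks. A dark strip, 180 x 22 mm, covers their joint; its top is 20 mm above the table. Origin: centre of the underside, z up; x runs along the strip, away from the steel hanging eye at the -x end. The strip spans x = -90 to +90 mm, y = -11 to +11 mm.
- stand: The stylus's stand: fixed block of brown wood, 70 x 70 mm and 90 mm high, with one round hole 27 mm in diameter and 85 mm deep in the middle of its top. Origin: centre of its underside, z up. The stylus hangs in the hole by its collar, so that its origin lies 90 mm above the stand's.
Not all that is in view belongs to the job. Leave any green, pink or turquoise look-alike of the stand alone.

How it is judged:
On the way, in this order (a step that is already met when the one before it is completed fails the run):
1. the tip touches the strip at the end nearest the hanging eye (x of tip in the frame of board between -0.092 and -0.065 m and y of tip in the frame of board between -0.011 and 0.011 m and z of tip in the frame of board below 0.024 m and contact force between stylus and board above 0.2 N), for 0.05 s.
2. the tip touches the strip at the first quarter (x of tip in the frame of board between -0.053 and -0.037 m and y of tip in the frame of board between -0.011 and 0.011 m and z of tip in the frame of board below 0.024 m and contact force between stylus and board above 0.2 N), for 0.05 s.
3. the tip touches the strip at just before the middle (x of tip in the frame of board between -0.023 and -0.007 m and y of tip in the frame of board between -0.011 and 0.011 m and z of tip in the frame of board below 0.024 m and contact force between stylus and board above 0.2 N), for 0.05 s.
4. the tip touches the strip at just past the middle (x of tip in the frame of board between 0.007 and 0.023 m and y of tip in the frame of board between -0.011 and 0.011 m and z of tip in the frame of board below 0.024 m and contact force between stylus and board above 0.2 N), for 0.05 s.
5. the tip touches the strip at the last quarter (x of tip in the frame of board between 0.037 and 0.053 m and y of tip in the frame of board between -0.011 and 0.011 m and z of tip in the frame of board below 0.024 m and contact force between stylus and board above 0.2 N), for 0.05 s.
6. the tip touches the strip at the far end (x of tip in the frame of board between 0.065 and 0.092 m and y of tip in the frame of board between -0.011 and 0.011 m and z of tip in the frame of board below 0.024 m and contact force between stylus and board above 0.2 N), for 0.05 s.
At the end, for the whole second after the job is handed in: the stylus is back in its own stand, released and at rest: its origin within 12 mm of the stand's axis and 85 to 95 mm above the stand's underside (the collar resting on the wood), upright within 10 degrees (horizontal distance between stylus and stand below 0.012 m and z of stylus in the frame of stand between 0.085 and 0.095 m and angle between stylus's own z axis and vertical below 0.17 rad and linear speed of stylus below 0.02 m/s and contact force between stylus and the fingers below 0.05 N); the robot touches nothing.
It fails at once if the stylus is drawn faster than 12 cm/s while it touches the board between the strip's ends (linear speed of stylus above 0.12 m/s and contact force between stylus and board above 0.2 N and x of tip in the frame of board between -0.06 and 0.06 m).
It fails at once if the stylus is pressed on the board with more than 25 N (far past its spring) (contact force between stylus and board above 25 N).
It also fails if it takes over 69 s, if anything falls off the work surface, if the arm or the gripper's body presses on something with over 40 N, if the wrist force passes 120 N, or if a joint passes its speed limit or range.

ROBOT

A 7-joint arm with a two-finger parallel gripper is mounted at the origin on the work surface. World frame = base frame: x ahead of the robot, y to its left, z up, the work surface at z = 0. Lengths are in m, angles in rad, forces in N, time in s.
With the tool pointing down it reaches from about 0.4 to 0.85 m from the base axis. Payload 6.9 kg.
Tool frame: the origin (TCP) lies at the very end of the fingers, on their centre line; the grasp point (between the pads) lies behind it (env.grip_point_offset is the z of the grasp point in the tool frame, in m); z points along the fingers, y is the line along which they close (so a half turn about z gives the same grasp; the last joint's range is limited). The gripper opens to 85 mm and grips with 20 to 120 N. Pads are 22 mm wide; open, the fingers measure 114 mm over their backs; the gripper's body (76 mm by 85 mm) begins 54 mm behind the grasp point. The pads swing forward as they close: fully open they stand 13 mm farther back than shut.
Start: joints at [1.381, 0.507, -0.238, 1.5, 0.126, 1.149, -0.155], TCP at [0.182, -0.598, 0.231] pointing down, gripper open.
Joint ranges: [-3.08, 3.08], [-0.24, 2.05], [-1.43, 1.35], [0, 2.5], [-1.52, 4.66], [0.17, 1.96], [-2.89, 2.89]. Speed limits (rad/s): [2.39, 2.39, 3.14, 3.14, 3.14, 3.14, 3.14].

INTERFACE

Orientations are given as a unit quaternion [w, x, y, z].
In Python, from plant import env gives the robot as it stands.
- The arm moves only by the tool apply_moves, never from a script. Its argument "moves" is a list of rows, each an object with "xyz": the shift along the world's x, y, z in cm, a list of three; "yaw": the turn about the world's z in degrees. A call has 1 to 5 rows; each row is the pose to reach, as a shift and turn from the pose commanded when the call began; what a row does not reach only later rows make up. A row lasts 1/8 s, in which the tool goes at most 62.5 mm and 10.7 degrees, less where a joint would pass 70% of its speed; a pose out of reach is approached as far as the arm can. A call with a gripper value outside its range is refused whole. "gripper" is the opening in per cent of the stroke, from 0 (shut) to 100 (fully open), set as the call begins (left out, the last holds). The fingers move at their own pace and stop on an object; "squeeze" is the grip in N (left out, the last holds). Time passes only in rows, so rows that repeat a pose let the fingers close. It gives the time, the measured TCP pose, the force, the opening and the grip force at its end, in the units of the state.
- env.state(): the state, without advancing time (a new reading comes with each control period).
- env.read_camera(name): name is "side" or "top" or "wrist"; returns (picture, depth): 420x560x3 uint8, blue, green, red; 420x560 float32, m along the optical axis (not along the pixel's ray), 0 where there is no reading.
- env.camera_model(name): a dict with "vfov" (degrees; the focal length in pixels is half the picture's height over the tangent of half this angle, whatever the lens; pixels are square), "cx", "cy" (the principal point, pixels), "k1" (the pictures are not rectified: a ray, as slopes to the right and down, at radius r is drawn at 1 + k1 r^2 times it, then the intrinsics apply), "rvec" (rotation vector, rad) and "tvec" (3), from world to camera coordinates, as OpenCV has them. Camera axes: x right, y down, z forward; pixel columns grow to the right and rows downward; lengths in m; the calibration is good to about 2 mm. A picture is of the moment at which its call begins: read the wrist's pose just before it. camera_model takes no time and is no camera call; for the wrist camera it gives the pose at the moment of the call.
- env.job_done(): hands the job in; it is judged then, once.
The state is a dict: "time_s": time; "qpos": joint angles; "qd": joint speeds; "tau": joint torques, N m; "ee_pos": TCP position; "orientation": TCP orientation; "wrist_force": force on the tool from outside, world axes, zero at the start; "ft_torque": the same for the moment, N m; "opening": finger opening in m; "grasp_force": force on a finger pad.
Only numpy, scipy, OpenCV 4.12 (cv2) and the standard library are available. Lean on these libraries where they do the work, as an engineer would, in place of code of your own. Each camera call takes 0.05 s, during which the arm holds its last target. There are 200 camera calls.

## Working session

There is one attempt and no reset: what is moved stays moved. The work goes in short steps, Python scripts to look and compute and a tool call to move; the robot and the scene stay as the last step left them, time stands still between calls to the robot, and variables do not carry over. Pictures are saved under pics/ and viewed, at most 13 in all, crops included, and the job is handed in when it is done.

Besides the shell and the picture viewer there is one more tool, called after ">>>" as name(argument=value, ...) on one line, values as JSON. apply_moves: Moves the arm, as the interface text tells. Its arguments: {"type":"object","properties":{"moves":{"type":"array","items":{"type":"object","properties":{"xyz":{"type":"array","items":{"type":"number"}},"yaw":{"type":"number"}}}},"gripper":{"type":"number"},"squeeze":{"type":"number"}},"required":["moves"]}

```bash
mkdir -p pics; ls
cat > h.py <<'E'
import numpy as np, cv2
from plant import env
def grab(n,f):
    m=env.camera_model(n); im,d=env.read_camera(n); cv2.imwrite('pics/'+f+'.png',im); np.savez('pics/'+f+'.npz',d=d,**{k:np.array(m[k]) for k in('vfov','cx','cy','k1','rvec','tvec')}); return im,d
def ray(f,u,v):
    m=np.load('pics/'+f+'.npz'); F=210/np.tan(np.radians(float(m['vfov']))/2)
    K=np.array([[F,0,float(m['cx'])],[0,F,float(m['cy'])],[0,0,1]])
    p=np.array([[u,v]],float); q=(p-[K[0,2],K[1,2]])/F
    a=q.copy()
    for _ in range(30): a=q/(1+float(m['k1'])*(a**2).sum())
    R=cv2.Rodrigues(m['rvec'].astype(float))[0]; t=m['tvec'].ravel()
    return -R.T@t, R.T@np.r_[a[0],1], m['d']
def atz(f,u,v,z):
    c,r,_=ray(f,u,v); return c+r*(z-c[2])/r[2]
def dep(f,u,v):
    c,r,d=ray(f,u,v); return c+r*d[int(round(v)),int(round(u))]
def tri(obs):
    A=np.zeros((3,3));b=np.zeros(3)
    for f,u,v in obs:
        c,r,_=ray(f,u,v); r=r/np.linalg.norm(r); P=np.eye(3)-np.outer(r,r); A+=P;b+=P@c
    return np.linalg.solve(A,b)
E
python3 - <<'E'
from h import *
a,_=grab('top','top1');b,_=grab('side','side1')
s=env.state();print(s,env.grip_point_offset)
E
```

```text
pics
{'time_s': 0.1, 'qpos': array([ 1.38053119,  0.50825473, -0.2375239 ,  1.50102978,  0.12566874,
        1.14890932, -0.15477717]), 'qd': array([-4.43045056e-04,  3.79930470e-04, -4.34732528e-04, -1.88511199e-03,
       -5.25969448e-04,  2.17731910e-03,  6.24933042e-05]), 'tau': array([-4.94764317e-03, -6.21844339e+01, -2.19482750e+00, -2.50208169e+01,
        1.25379564e-02,  7.74656801e-03, -3.86139061e-05]), 'ee_pos': array([ 0.18197278, -0.59744779,  0.2305168 ]), 'orientation': array([-7.99454812e-04,  9.89083878e-01,  1.47351379e-01, -1.21938816e-04]), 'wrist_force': array([ 0.10884491, -0.42499385, -0.44915372]), 'ft_torque': array([-0.06512232,  0.01626011, -0.02623672]), 'grasp_force': 0.0, 'opening': 0.08541299873333874} -0.0187
```

View pics/top1.png

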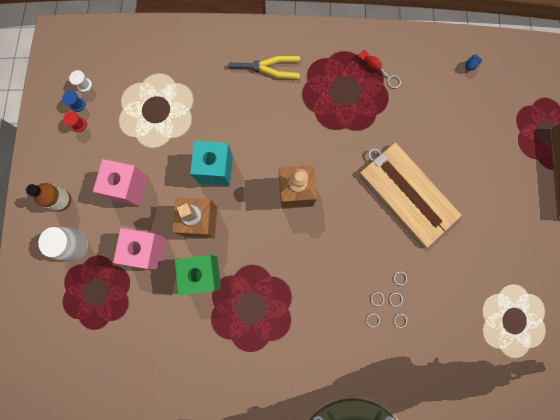

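View pics/side1.png

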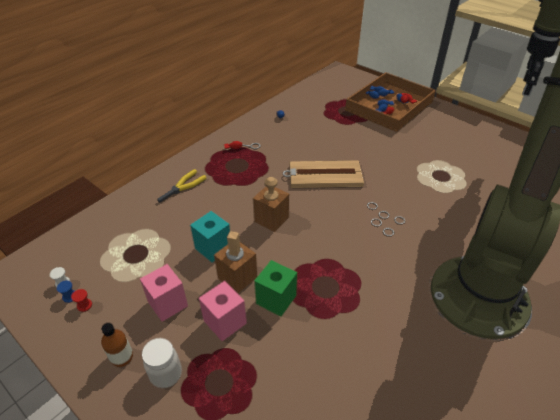

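The top view shows the stylus (square handle, collar) at about (188,213), the awl at (298,182), and the board around (410,195) with its eye at (375,156). The side view shows the stylus at (234,245), with the teal, pink and green look-alikes around it.

Run:
```python
from h import *
a=cv2.imread('pics/top1.png');b=cv2.imread('pics/side1.png')
f=lambda i,x,y,w,h,s:cv2.resize(i[y:y+h,x:x+w],None,fx=s,fy=s,interpolation=cv2.INTER_CUBIC)
c=np.zeros((600,800,3),np.uint8)
c[:300,:400]=f(a,160,180,80,60,5); c[:300,400:]=f(b,200,225,80,60,5)
c[300:,:400]=f(a,350,140,114.28.__int__()+6,90,10/3)[:300,:400]; c[300:,400:]=f(b,270,140,100,75,4)
cv2.imwrite('pics/crop1.png',c)
for n,u,v in[('top1',188,212),('top1',410,195),('top1',298,182),('top1',300,300),('side1',234,240)]:print(n,u,v,dep(n,u,v))
```

```text
top1 188 212 [0.47997491 0.33113925 0.15478376]
top1 410 195 [ 0.55175789 -0.12041794  0.01854383]
top1 298 182 [0.54369599 0.13233583 0.14519607]
top1 300 300 [ 3.19719262e-01  1.15900040e-01 -2.10623376e-04]
side1 234 240 [0.47204437 0.34839697 0.14974684]
```

View pics/crop1.png

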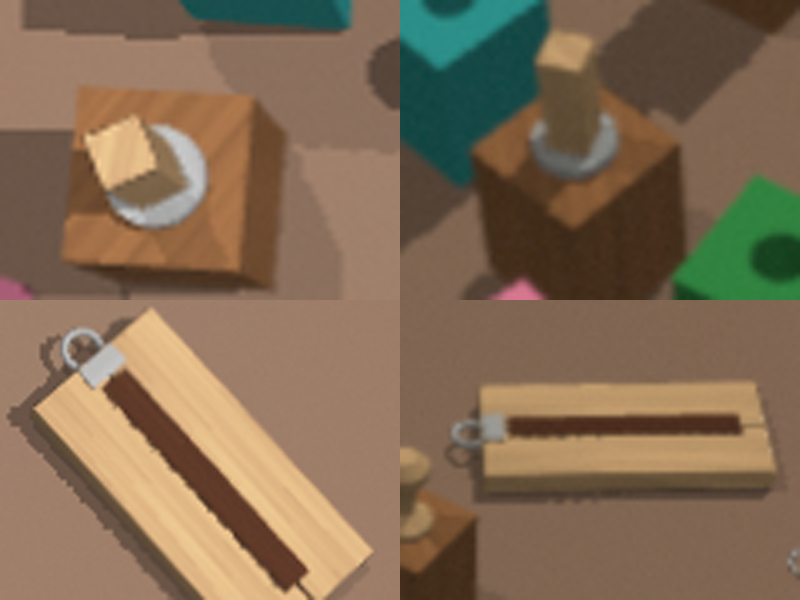

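The crops show the handle's square top at about (184.6,211) in top and (233.4,234.6) in side. The strip runs from (384.8,162.8) to (439.1,224.9) in top, and from (297,171.8) to (355,171.3) in side.

Run:
```python
from h import *
np.set_printoptions(precision=4,suppress=True)
print('handle top',tri([('top1',184.6,211),('side1',233.4,234.6)]), atz('top1',184.6,211,.156),atz('side1',233.4,234.6,.156))
print('collar',tri([('top1',191.4,215.2),('side1',234.8,253)]),atz('top1',191.4,215.2,.096),atz('side1',234.8,253,.096))
n=tri([('top1',384.8,162.8),('side1',297,171.8)]);f=tri([('top1',439.1,224.9),('side1',355,171.3)])
print(n,f,np.linalg.norm(f-n),atz('top1',384.8,162.8,.02),atz('top1',439.1,224.9,.02))
c=lambda x,y:atz('top1',160+x/5,180+y/5,.156)
P=[c(84,138),c(143,115),c(160,175),c(108,195)]
for i in range(4):
  d=P[(i+1)%4]-P[i];print(P[i],np.linalg.norm(d),np.degrees(np.arctan2(d[1],d[0])))
q=env.state()['orientation'];R=np.array(cv2.Rodrigues(np.zeros(3))[0])
from scipy.spatial.transform import Rotation as T
M=T.from_quat(q[[1,2,3,0]]).as_matrix();print(M, np.degrees(np.arctan2(M[1,1],M[0,1])))
```

```text
handle top [0.4826 0.3386 0.1518] [0.4814 0.3372 0.156 ] [0.4803 0.3414 0.156 ]
collar [0.4838 0.3394 0.0887] [0.4824 0.3376 0.096 ] [0.4794 0.3438 0.096 ]
[ 0.6254 -0.0677  0.0098] [ 0.4889 -0.1864  0.0114] 0.18091862899193423 [ 0.6225 -0.065   0.02  ] [ 0.4871 -0.1834  0.02  ]
[0.4873 0.3519 0.156 ] 0.02294667788775582 -66.6481073652556
[0.4964 0.3308 0.156 ] 0.023126569057549718 -160.75239964683163
[0.4745 0.3232 0.156 ] 0.02008931747430224 113.03943735204257
[0.4667 0.3417 0.156 ] 0.02298917335096052 26.350095980740907
[[ 0.9566  0.2915 -0.0005]
 [ 0.2915 -0.9566  0.0015]
 [-0.     -0.0016 -1.    ]] -73.05306243812474
```

>>> apply_moves(moves=[{"xyz": [4.4, 4, 0.4], "yaw": 8}, {"xyz": [8.8, 8, 0.8], "yaw": 16}, {"xyz": [13.2, 12, 1.2], "yaw": 24}, {"xyz": [17.6, 16, 1.6], "yaw": 32}, {"xyz": [22, 20, 2], "yaw": 40}], gripper=100)

```text
time_s: 0.72
ee_pos: [0.4032, -0.3964, 0.2512]
orientation: [-0.0, 0.878, 0.479, -0.0]
wrist_force: [1.3, -1.1, 0.7]
opening: 0.0859
grasp_force: 0.0
```

>>> apply_moves(moves=[{"xyz": [1.6, 6, 0.4], "yaw": 6}, {"xyz": [3.2, 12, 0.8], "yaw": 12}, {"xyz": [4.8, 18, 1.2], "yaw": 18}, {"xyz": [6.4, 24, 1.6], "yaw": 24}, {"xyz": [8, 30, 2], "yaw": 30}])

```text
time_s: 1.35
ee_pos: [0.4822, -0.0961, 0.2713]
orientation: [0.0, 0.725, 0.689, -0.0]
wrist_force: [2.2, 0.1, -0.3]
opening: 0.0853
grasp_force: 0.0
```

>>> apply_moves(moves=[{"xyz": [0, 6, 0], "yaw": 6}, {"xyz": [0, 12, 0], "yaw": 12}, {"xyz": [0, 18, 0], "yaw": 18}, {"xyz": [0, 24, 0], "yaw": 24}, {"xyz": [0, 30, 0], "yaw": 26}])

```text
time_s: 1.98
ee_pos: [0.482, 0.2036, 0.271]
orientation: [0.0, 0.552, 0.834, -0.0]
wrist_force: [1.2, 0.7, -0.4]
opening: 0.0853
grasp_force: 0.0
```

Run:
```python
from h import *
grab('wrist','w1');s=env.state();print(s['ee_pos'],s['qpos'],s['orientation'])
```

```text
[0.47970219 0.21360492 0.27184027] [ 0.1290594   0.40393001 -0.86542116  1.6910275   0.32185783  1.19375363
 -0.40237651] [-0.00188684  0.54707661  0.83707499  0.00301385]
```

View pics/w1.png

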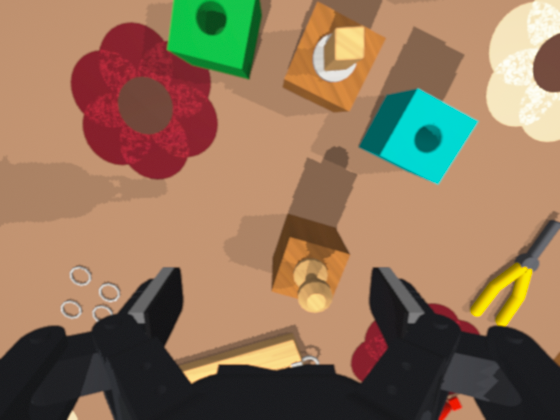

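The wrist view shows the stylus handle top at about (350,43) with its collar at (335,61). The awl is at (313,295).

Run:
```python
from h import *
np.set_printoptions(precision=4,suppress=True)
print(atz('w1',350,43,.156),dep('w1',350,43),atz('w1',335,61,.096))
print(tri([('w1',350,43),('top1',184.6,211)]))
a=cv2.imread('pics/w1.png')
cv2.imwrite('pics/c2.png',cv2.resize(a[0:120,270:400],None,fx=5,fy=5,interpolation=cv2.INTER_CUBIC))
```

```text
[0.4817 0.3395 0.156 ] [0.4816 0.3394 0.1564] [0.4827 0.337  0.096 ]
[0.4779 0.3313 0.1839]
```

View pics/c2.png

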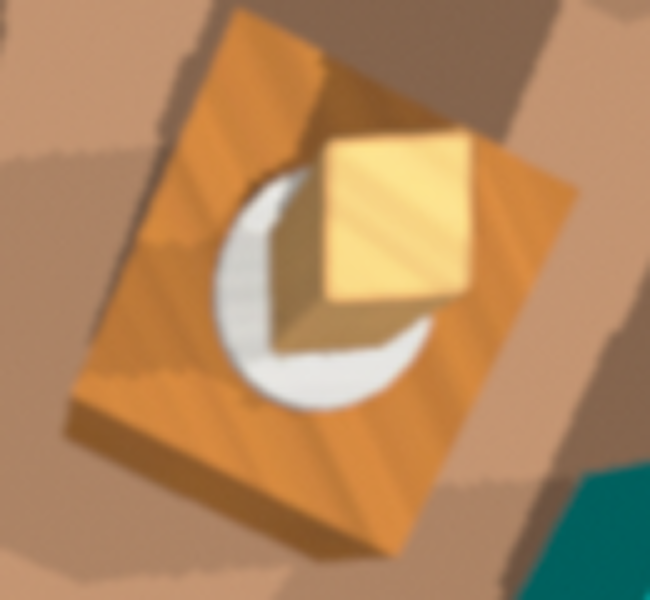

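The crop shows the handle top corners at (328,142), (470,130), (468,292) and (325,300), square to the gripper within a few degrees. The stand top centre is at about (322,288).

Run:
```python
from h import *
np.set_printoptions(precision=4,suppress=True)
c=lambda x,y:atz('w1',270+x/5-.4,y/5-.4,.156)
P=[c(328,142),c(470,130),c(468,292),c(325,300)];print(np.mean(P,0))
for i in range(4):
  d=P[(i+1)%4]-P[i];print(np.linalg.norm(d),np.degrees(np.arctan2(d[1],d[0])))
print(np.mean([atz('w1',270+x/5-.4,y/5-.4,.09) for x,y in[(238,8),(580,190),(398,558),(72,395)]],0))
from scipy.spatial.transform import Rotation as T
s=env.state();q=s['orientation'];M=T.from_quat(q[[1,2,3,0]]).as_matrix();print(np.degrees(np.arctan2(M[1,1],M[0,1])),s['ee_pos'])
```

```text
[0.4811 0.3393 0.156 ]
0.020297308905013203 27.33101249724024
0.021164196824350445 -63.19278100550892
0.020984141506715154 -154.04770880270945
0.0206769049979932 114.90777814195624
[0.4814 0.3397 0.09  ]
23.665602034327108 [0.4797 0.2136 0.2718]
```

>>> apply_moves(moves=[{"xyz": [0, 5, 0], "yaw": 3}, {"xyz": [0, 10, 0], "yaw": 3}, {"xyz": [0, 13.7, 0], "yaw": 3}, {"xyz": [0, 13.7, 0], "yaw": 3}, {"xyz": [0, 13.7, 0], "yaw": 3}])

```text
time_s: 2.65
ee_pos: [0.4823, 0.3382, 0.2708]
orientation: [0.0, 0.53, 0.848, -0.001]
wrist_force: [-0.3, -0.2, -0.5]
opening: 0.0854
grasp_force: 0.0
```

Run:
```python
from h import *
from scipy.spatial.transform import Rotation as T
grab('wrist','w2')
s=env.state();q=s['orientation'];M=T.from_quat(q[[1,2,3,0]]).as_matrix();print(np.degrees(np.arctan2(M[1,1],M[0,1])),s['ee_pos'],s['qpos'])
```

```text
25.86763652193347 [0.48257535 0.33763196 0.27092139] [-0.14219896  0.51290955 -0.84082611  1.52784808  0.39254741  1.27840722
 -0.58206944]
```

View pics/w2.png

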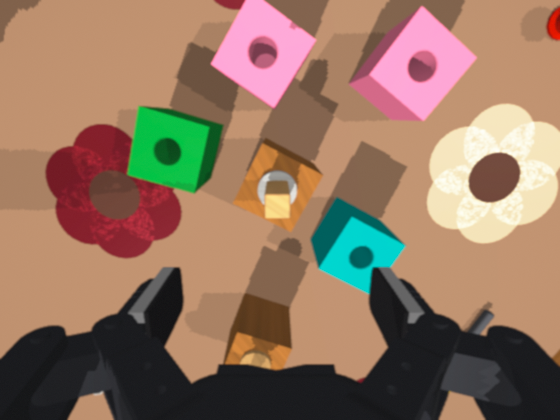

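The wrist view shows the handle top at (277,206), square to the fingers. The teal block is by the right finger and the green one is clear.

Run:
```python
from h import *
print(atz('w2',277,206,.156),tri([('w2',277,206),('w1',349.2,42.8)]),tri([('w2',277,190),('w1',334,57.2)]))
```

```text
[0.48123503 0.34038094 0.156     ] [0.48138437 0.33991835 0.15414486] [0.48112105 0.34005957 0.09343014]
```

>>> apply_moves(moves=[{"xyz": [-0.1, 0.2, -4], "yaw": 0}, {"xyz": [-0.1, 0.2, -8], "yaw": 0}, {"xyz": [-0.1, 0.2, -12], "yaw": 0}, {"xyz": [-0.1, 0.2, -15.8], "yaw": 0}, {"xyz": [-0.1, 0.2, -15.8], "yaw": 0}])

```text
time_s: 3.32
ee_pos: [0.4807, 0.338, 0.1111]
orientation: [-0.001, 0.531, 0.847, -0.003]
wrist_force: [-0.1, 0.4, 1.3]
opening: 0.0858
grasp_force: 0.0
```

>>> apply_moves(moves=[{"xyz": [0, 0, 0]}, {"xyz": [0, 0, 0]}, {"xyz": [0, 0, 0]}, {"xyz": [0, 0, 0]}, {"xyz": [0, 0, 0]}], gripper=0, squeeze=50)

```text
invalid input
```

>>> apply_moves(moves=[{"xyz": [0, 0, 0], "yaw": 0}, {"xyz": [0, 0, 0], "yaw": 0}, {"xyz": [0, 0, 0], "yaw": 0}, {"xyz": [0, 0, 0], "yaw": 0}, {"xyz": [0, 0, 0], "yaw": 0}], gripper=0, squeeze=50)

```text
time_s: 3.95
ee_pos: [0.4816, 0.3415, 0.1143]
orientation: [0.0, 0.53, 0.848, 0.001]
wrist_force: [0.6, -1.4, 6.7]
opening: 0.0219
grasp_force: 49.1
```

>>> apply_moves(moves=[{"xyz": [0, 0, 0], "yaw": 0}, {"xyz": [0, 0, 0], "yaw": 0}])

```text
time_s: 4.2
ee_pos: [0.4815, 0.3414, 0.1143]
orientation: [0.0, 0.53, 0.848, 0.001]
wrist_force: [-0.6, -1.3, 6.3]
opening: 0.0215
grasp_force: 49.1
```

>>> apply_moves(moves=[{"xyz": [0, 0, 2], "yaw": 0}, {"xyz": [0, 0, 6], "yaw": 0}, {"xyz": [0, 0, 11], "yaw": 0}, {"xyz": [0, 0, 16], "yaw": 0}, {"xyz": [0, 0, 19], "yaw": 0}])

```text
time_s: 4.82
ee_pos: [0.4811, 0.3417, 0.3059]
orientation: [0.0, 0.53, 0.848, 0.001]
wrist_force: [0.8, -0.5, -2.6]
opening: 0.0216
grasp_force: 49.3
```

>>> apply_moves(moves=[{"xyz": [0, -3, 0], "yaw": 0}, {"xyz": [0, -8, 0], "yaw": 0}, {"xyz": [0, -14, 0], "yaw": 0}, {"xyz": [0, -20, 0], "yaw": 0}, {"xyz": [0, -26, 0], "yaw": 0}])

```text
time_s: 5.45
ee_pos: [0.4807, 0.0792, 0.3032]
orientation: [0.0, 0.53, 0.848, -0.0]
wrist_force: [0.8, -0.0, 0.1]
opening: 0.0213
grasp_force: 49.3
```

>>> apply_moves(moves=[{"xyz": [1, -6, 0], "yaw": 0}, {"xyz": [2, -12, 0], "yaw": 0}, {"xyz": [3, -18, 0], "yaw": 0}, {"xyz": [4, -24, 0], "yaw": 0}, {"xyz": [5, -28, 0], "yaw": 0}])

```text
time_s: 6.08
ee_pos: [0.5306, -0.2024, 0.3028]
orientation: [-0.0, 0.532, 0.847, -0.001]
wrist_force: [1.6, 0.4, -1.3]
opening: 0.0213
grasp_force: 49.3
```

>>> apply_moves(moves=[{"xyz": [0, 0, 0], "yaw": 0}, {"xyz": [0, 0, 0], "yaw": 0}, {"xyz": [0, 0, 0], "yaw": 0}])

```text
time_s: 6.45
ee_pos: [0.5311, -0.1972, 0.3036]
orientation: [0.0, 0.529, 0.848, 0.0]
wrist_force: [-0.4, -0.0, -1.8]
opening: 0.0214
grasp_force: 49.3
```

Run:
```python
from h import *
grab('wrist','w3');s=env.state();print(s)
```

```text
{'time_s': 6.5, 'qpos': array([ 0.82513631,  0.44059033, -0.80422527,  1.52803987,  0.32362189,
        1.31070293,  0.44036204]), 'qd': array([ 5.50520663e-04, -7.01790202e-05,  5.02550902e-03, -1.89276237e-03,
        2.98290765e-03,  1.45730382e-04,  1.36181012e-03]), 'tau': array([ 2.78272899e-01, -5.21721482e+01, -7.88721085e+00, -2.57427210e+01,
        2.58277520e-02,  2.94656229e-04, -4.28616608e-03]), 'ee_pos': array([ 0.53118401, -0.19733143,  0.30364206]), 'orientation': array([1.58878478e-04, 5.29302078e-01, 8.48433430e-01, 1.22885035e-05]), 'wrist_force': array([-0.15710009,  0.53298856, -0.71470912]), 'ft_torque': array([-0.00288107,  0.03704998,  0.03234661]), 'grasp_force': 49.31781470775604, 'opening': 0.021707360358008004}
```

View pics/w3.png

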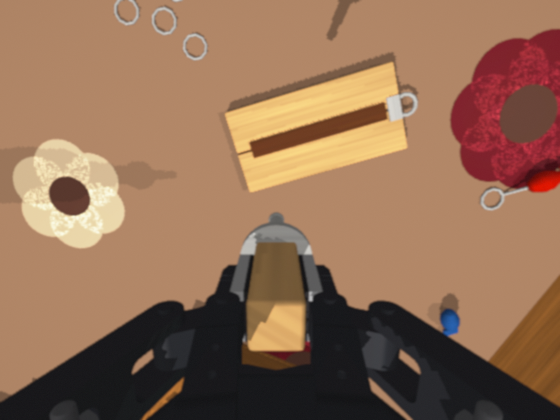

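The wrist view shows the strip from the eye end at (387,112) to the far end at (251,150). The stylus is upright, with its ball tip at (276,217).

Run:
```python
from h import *
np.set_printoptions(precision=4,suppress=True)
a=cv2.imread('pics/w3.png')
n=atz('w3',387,112,.02);f=atz('w3',251,150,.02)
print(n,f,np.linalg.norm(n-f),(n+f)/2)
print(tri([('w3',387,112),('top1',384.8,162.8)]),tri([('w3',251,150),('top1',439.1,224.9)]))
print('tip',atz('w3',276,217,.215), dep('w3',276,218), dep('w3',320,130))
# refined strip: dark pixels -> world -> minAreaRect
h=cv2.cvtColor(a,cv2.COLOR_BGR2HSV);m=((a.sum(2)<200)).astype(np.uint8);m[:90]=0;m[165:]=0;m[:,:235]=0;m[:,398:]=0
k,l,st,_=cv2.connectedComponentsWithStats(m);i=1+st[1:,4].argmax();v,u=np.where(l==i)
W=np.array([atz('w3',x,y,.02)[:2] for x,y in zip(u,v)]);r=cv2.minAreaRect((W*1000).astype(np.float32));print(r,cv2.boxPoints(r))
```

```text
[ 0.6225 -0.0633  0.02  ] [ 0.4869 -0.1829  0.02  ] 0.18081341213270927 [ 0.5547 -0.1231  0.02  ]
[ 0.6214 -0.0639  0.0239] [ 0.4869 -0.1828  0.0215]
tip [ 0.53   -0.1964  0.215 ] [ 0.5289 -0.1941  0.2255] [ 0.5566 -0.1204  0.0187]
((499.34686279296875, -160.63429260253906), (41.263267517089844, 2.2081985473632812), 43.33466720581055) [[ 483.5826 -173.9899]
 [ 485.098  -175.596 ]
 [ 515.1111 -147.2787]
 [ 513.5958 -145.6726]]
```

>>> apply_moves(moves=[{"xyz": [2.5, 3.7, 0], "yaw": 0}, {"xyz": [5.5, 8.2, -3], "yaw": 0}, {"xyz": [8.1, 11.9, -7], "yaw": 0}, {"xyz": [8.6, 12.7, -11], "yaw": 0}, {"xyz": [8.6, 12.7, -15], "yaw": 0}])

```text
time_s: 7.12
ee_pos: [0.6176, -0.0689, 0.1524]
orientation: [0.0, 0.529, 0.849, 0.001]
wrist_force: [-0.5, -0.9, -0.9]
opening: 0.0214
grasp_force: 49.6
```

>>> apply_moves(moves=[{"xyz": [0, 0, 0], "yaw": 0}, {"xyz": [0, 0, 0], "yaw": 0}, {"xyz": [0, 0, 0], "yaw": 0}])

```text
time_s: 7.5
ee_pos: [0.6182, -0.0718, 0.1555]
orientation: [0.002, 0.53, 0.848, 0.001]
wrist_force: [0.1, -0.9, -0.7]
opening: 0.0214
grasp_force: 49.5
```

Run:
```python
from h import *
grab('wrist','w4');s=env.state();print(s['ee_pos'],s['wrist_force'],s['time_s'],s['qpos'])
```

```text
[ 0.61805049 -0.07189387  0.15523621] [-0.2459298  -0.42560647 -1.76509938] 7.55 [ 0.50351129  0.64469222 -0.72960127  1.61348991  0.47636333  1.06556701
  0.09194503]
```

View pics/w4.png

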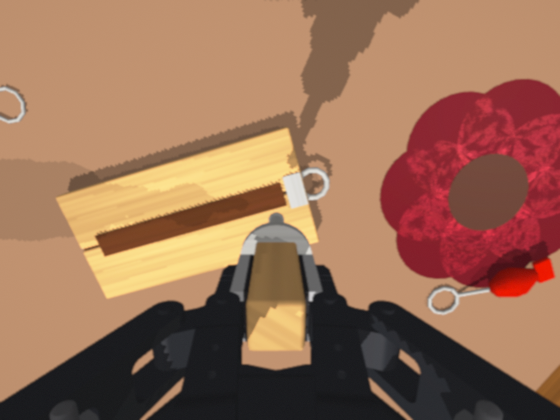

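The stylus tip at (276,219) hangs about 4 cm above the eye end of the strip. The strip's ends are at (285,194) and (101,244).

Run:
```python
from h import *
np.set_printoptions(precision=4,suppress=True)
n=atz('w4',285.5,194,.02);f=atz('w4',101,244,.02)
print(n,f,np.linalg.norm(n-f));u=(f-n)[:2]/np.linalg.norm((f-n)[:2])
t=atz('w4',276,218,.066);c=((n+f)/2)[:2];print('tip',t,u,(t[:2]-c)@u,(t[:2]-c)@[-u[1],u[0]])
```

```text
[ 0.6222 -0.0612  0.02  ] [ 0.4883 -0.1797  0.02  ] 0.17876874880161522
tip [ 0.6179 -0.072   0.066 ] [-0.749  -0.6626] -0.07897193819383869 0.005158567971233992
```

>>> apply_moves(moves=[{"xyz": [-0.15, 0.5, -1.5], "yaw": 0}, {"xyz": [-0.15, 0.5, -3.2], "yaw": 0}, {"xyz": [-0.15, 0.5, -4.2], "yaw": 0}, {"xyz": [-0.15, 0.5, -4.9], "yaw": 0}, {"xyz": [-0.15, 0.5, -4.9], "yaw": 0}])

```text
time_s: 8.18
ee_pos: [0.6154, -0.0668, 0.1037]
orientation: [-0.001, 0.53, 0.848, -0.0]
wrist_force: [-0.8, 0.8, -0.0]
opening: 0.0213
grasp_force: 49.9
```

>>> apply_moves(moves=[{"xyz": [0, 0, 0], "yaw": 0}, {"xyz": [0, 0, 0], "yaw": 0}, {"xyz": [0, 0, 0], "yaw": 0}])

```text
time_s: 8.55
ee_pos: [0.6158, -0.0669, 0.1046]
orientation: [0.0, 0.53, 0.848, 0.0]
wrist_force: [-0.7, -0.0, 1.0]
opening: 0.0215
grasp_force: 49.9
```

Run:
```python
from h import *
s=env.state();print(s['ee_pos'],s['wrist_force'],s['time_s'])
a,_=grab('wrist','w5');b,_=grab('side','s5')
c=np.vstack([cv2.resize(a[160:280,150:350],(720,300)[:2] if 0 else (500,300),interpolation=2),cv2.resize(b[130:220,240:390],(500,300),interpolation=2)]);cv2.imwrite('pics/c5.png',c)
```

```text
[ 0.61582314 -0.06686563  0.10464399] [-0.70278211 -0.00492984  0.95394611] 8.55
```

View pics/c5.png

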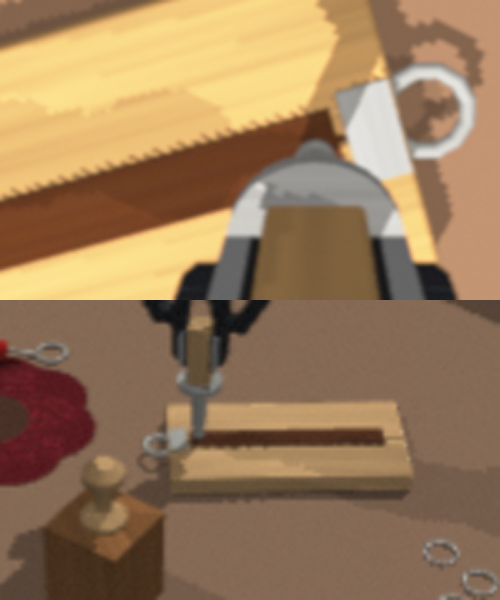

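The tip sits on the strip about 7 mm from the eye end, centred, pressed at roughly 2 N. Starting the draw.

>>> apply_moves(moves=[{"xyz": [-0.28, -0.25, 0], "yaw": 0}, {"xyz": [-0.56, -0.49, 0], "yaw": 0}, {"xyz": [-0.83, -0.74, 0], "yaw": 0}, {"xyz": [-1.11, -0.98, 0], "yaw": 0}, {"xyz": [-1.39, -1.23, 0], "yaw": 0}])

```text
time_s: 9.28
ee_pos: [0.6017, -0.0794, 0.1043]
orientation: [0.0, 0.53, 0.848, 0.0]
wrist_force: [0.3, 0.4, 0.9]
opening: 0.0216
grasp_force: 49.8
```

>>> apply_moves(moves=[{"xyz": [-0.28, -0.25, 0], "yaw": 0}, {"xyz": [-0.56, -0.49, 0], "yaw": 0}, {"xyz": [-0.83, -0.74, 0], "yaw": 0}, {"xyz": [-1.11, -0.98, 0], "yaw": 0}, {"xyz": [-1.39, -1.23, 0], "yaw": 0}])

```text
time_s: 9.9
ee_pos: [0.5877, -0.0916, 0.1043]
orientation: [-0.0, 0.53, 0.848, -0.0]
wrist_force: [0.8, 0.9, 1.7]
opening: 0.0214
grasp_force: 49.8
```

>>> apply_moves(moves=[{"xyz": [-0.28, -0.25, 0], "yaw": 0}, {"xyz": [-0.56, -0.49, 0], "yaw": 0}, {"xyz": [-0.83, -0.74, 0], "yaw": 0}, {"xyz": [-1.11, -0.98, 0], "yaw": 0}, {"xyz": [-1.39, -1.23, 0], "yaw": 0}])

```text
time_s: 10.52
ee_pos: [0.5738, -0.1039, 0.1043]
orientation: [-0.0, 0.53, 0.848, -0.0]
wrist_force: [1.1, 1.2, 0.8]
opening: 0.0215
grasp_force: 49.8
```

>>> apply_moves(moves=[{"xyz": [-0.28, -0.25, 0], "yaw": 0}, {"xyz": [-0.56, -0.49, 0], "yaw": 0}, {"xyz": [-0.83, -0.74, 0], "yaw": 0}, {"xyz": [-1.11, -0.98, 0], "yaw": 0}, {"xyz": [-1.39, -1.23, 0], "yaw": 0}])

```text
time_s: 11.15
ee_pos: [0.5599, -0.1162, 0.1043]
orientation: [-0.0, 0.53, 0.848, -0.0]
wrist_force: [1.0, 1.6, 0.8]
opening: 0.0212
grasp_force: 49.8
```

>>> apply_moves(moves=[{"xyz": [-0.28, -0.25, 0], "yaw": 0}, {"xyz": [-0.56, -0.49, 0], "yaw": 0}, {"xyz": [-0.83, -0.74, 0], "yaw": 0}, {"xyz": [-1.11, -0.98, 0], "yaw": 0}, {"xyz": [-1.39, -1.23, 0], "yaw": 0}])

```text
time_s: 11.78
ee_pos: [0.546, -0.1285, 0.1043]
orientation: [-0.0, 0.53, 0.848, -0.0]
wrist_force: [1.5, 0.5, 1.4]
opening: 0.0216
grasp_force: 49.8
```

>>> apply_moves(moves=[{"xyz": [-0.28, -0.25, 0], "yaw": 0}, {"xyz": [-0.56, -0.49, 0], "yaw": 0}, {"xyz": [-0.83, -0.74, 0], "yaw": 0}, {"xyz": [-1.11, -0.98, 0], "yaw": 0}, {"xyz": [-1.39, -1.23, 0], "yaw": 0}])

```text
time_s: 12.4
ee_pos: [0.5321, -0.1408, 0.1043]
orientation: [-0.0, 0.53, 0.848, -0.0]
wrist_force: [1.4, 0.8, 0.5]
opening: 0.0213
grasp_force: 49.8
```

>>> apply_moves(moves=[{"xyz": [-0.28, -0.25, 0], "yaw": 0}, {"xyz": [-0.56, -0.49, 0], "yaw": 0}, {"xyz": [-0.83, -0.74, 0], "yaw": 0}, {"xyz": [-1.11, -0.98, 0], "yaw": 0}, {"xyz": [-1.39, -1.23, 0], "yaw": 0}])

```text
time_s: 13.02
ee_pos: [0.5181, -0.1531, 0.1043]
orientation: [-0.0, 0.53, 0.848, -0.0]
wrist_force: [0.6, 1.6, 1.7]
opening: 0.0212
grasp_force: 49.8
```

>>> apply_moves(moves=[{"xyz": [-0.28, -0.25, 0], "yaw": 0}, {"xyz": [-0.56, -0.49, 0], "yaw": 0}, {"xyz": [-0.83, -0.74, 0], "yaw": 0}, {"xyz": [-1.11, -0.98, 0], "yaw": 0}, {"xyz": [-1.39, -1.23, 0], "yaw": 0}])

```text
time_s: 13.65
ee_pos: [0.5042, -0.1654, 0.1043]
orientation: [-0.0, 0.53, 0.848, -0.0]
wrist_force: [1.1, 0.8, 0.9]
opening: 0.0212
grasp_force: 49.8
```

Run:
```python
from h import *
s=env.state();print(s['ee_pos'],s['wrist_force'],s['time_s'])
a,_=grab('wrist','w6');b,_=grab('side','s6')
c=np.vstack([cv2.resize(a[160:280,150:350],(500,300),interpolation=2),cv2.resize(b[130:220,240:390],(500,300),interpolation=2)]);cv2.imwrite('pics/c6.png',c)
```

```text
[ 0.50423776 -0.16540201  0.10426472] [1.07522855 0.78663709 0.94833638] 13.65
```

View pics/c6.png

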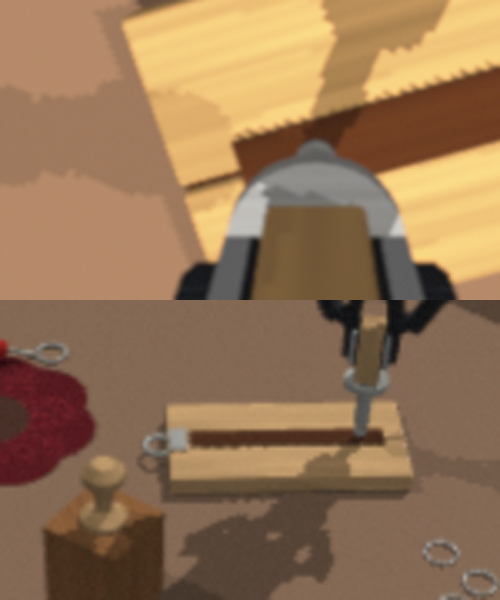

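The tip is on the strip about 2 cm before its far end, centred. One more stretch, then lift.

>>> apply_moves(moves=[{"xyz": [-0.28, -0.25, 0], "yaw": 0}, {"xyz": [-0.56, -0.49, 0], "yaw": 0}, {"xyz": [-0.83, -0.74, 0], "yaw": 0}, {"xyz": [-1.11, -0.98, 0], "yaw": 0}, {"xyz": [-1.15, -1.02, 0], "yaw": 0}])

```text
time_s: 14.38
ee_pos: [0.4925, -0.1759, 0.1042]
orientation: [-0.0, 0.531, 0.848, -0.0]
wrist_force: [0.6, 0.9, 0.2]
opening: 0.0213
grasp_force: 49.9
```

>>> apply_moves(moves=[{"xyz": [0, 0, 0], "yaw": 0}, {"xyz": [0, 0, 0.5], "yaw": 0}, {"xyz": [0, 0, 1.5], "yaw": 0}, {"xyz": [0, 0, 5], "yaw": 0}, {"xyz": [0, 0, 10], "yaw": 0}])

```text
time_s: 15.0
ee_pos: [0.4919, -0.1752, 0.2048]
orientation: [-0.002, 0.53, 0.848, -0.0]
wrist_force: [0.4, -0.1, -1.4]
opening: 0.0216
grasp_force: 49.5
```

>>> apply_moves(moves=[{"xyz": [0, 0, 5], "yaw": 0}, {"xyz": [0, 2, 10], "yaw": 0}, {"xyz": [0, 7, 10], "yaw": 0}, {"xyz": [0, 13, 10], "yaw": 0}, {"xyz": [0, 19, 10], "yaw": 0}])

```text
time_s: 15.62
ee_pos: [0.4924, 0.0162, 0.305]
orientation: [0.0, 0.531, 0.848, 0.0]
wrist_force: [0.5, 0.4, -0.9]
opening: 0.0214
grasp_force: 49.6
```

>>> apply_moves(moves=[{"xyz": [0, 6, 0], "yaw": 0}, {"xyz": [0, 12, 0], "yaw": 0}, {"xyz": [0, 18, 0], "yaw": 0}, {"xyz": [0, 24, 0], "yaw": 0}, {"xyz": [0, 29, 0], "yaw": 0}])

```text
time_s: 16.25
ee_pos: [0.4921, 0.3069, 0.3047]
orientation: [-0.0, 0.53, 0.848, 0.0]
wrist_force: [-0.2, -0.3, -1.2]
opening: 0.0218
grasp_force: 49.6
```

>>> apply_moves(moves=[{"xyz": [0, 0, 0], "yaw": 0}, {"xyz": [0, 0, 0], "yaw": 0}, {"xyz": [0, 0, 0], "yaw": 0}])

```text
time_s: 16.62
ee_pos: [0.4935, 0.3028, 0.3044]
orientation: [0.0, 0.531, 0.847, -0.0]
wrist_force: [-0.6, 0.1, -1.0]
opening: 0.0216
grasp_force: 49.6
```

>>> apply_moves(moves=[{"xyz": [-1.2, 3.85, 0], "yaw": 0}, {"xyz": [-1.2, 3.85, -3], "yaw": 0}, {"xyz": [-1.2, 3.85, -7], "yaw": 0}, {"xyz": [-1.2, 3.85, -10], "yaw": 0}, {"xyz": [-1.2, 3.85, -10], "yaw": 0}])

```text
time_s: 17.25
ee_pos: [0.481, 0.3404, 0.2026]
orientation: [-0.0, 0.531, 0.847, -0.002]
wrist_force: [0.4, -0.5, -1.1]
opening: 0.0215
grasp_force: 49.5
```

>>> apply_moves(moves=[{"xyz": [0, 0, 0], "yaw": 0}, {"xyz": [0, 0, 0], "yaw": 0}])

```text
time_s: 17.5
ee_pos: [0.4816, 0.3434, 0.2059]
orientation: [0.0, 0.531, 0.848, 0.001]
wrist_force: [-0.3, -0.7, -1.7]
opening: 0.0214
grasp_force: 49.5
```

>>> apply_moves(moves=[{"xyz": [0, -0.2, -1], "yaw": 0}, {"xyz": [0, -0.2, -2.5], "yaw": 0}, {"xyz": [0, -0.2, -4], "yaw": 0}, {"xyz": [0, -0.2, -5.5], "yaw": 0}, {"xyz": [0, -0.2, -7], "yaw": 0}])

```text
time_s: 18.12
ee_pos: [0.4808, 0.341, 0.1329]
orientation: [-0.0, 0.53, 0.848, -0.0]
wrist_force: [0.1, 0.7, -1.3]
opening: 0.0213
grasp_force: 49.7
```

>>> apply_moves(moves=[{"xyz": [0, 0, 0], "yaw": 0}, {"xyz": [0, 0, 0], "yaw": 0}])

```text
time_s: 18.38
ee_pos: [0.481, 0.3414, 0.1345]
orientation: [-0.0, 0.53, 0.848, 0.0]
wrist_force: [0.2, -0.1, -1.9]
opening: 0.0212
grasp_force: 49.7
```

>>> apply_moves(moves=[{"xyz": [0, 0, -0.7], "yaw": 0}, {"xyz": [0, 0, -1.4], "yaw": 0}, {"xyz": [0, 0, -1.9], "yaw": 0}, {"xyz": [0, 0, -1.9], "yaw": 0}, {"xyz": [0, 0, -1.9], "yaw": 0}])

```text
time_s: 19.0
ee_pos: [0.4809, 0.3411, 0.1153]
orientation: [-0.0, 0.53, 0.848, -0.0]
wrist_force: [0.3, 1.0, -1.4]
opening: 0.0213
grasp_force: 49.6
```

>>> apply_moves(moves=[{"xyz": [0, 0, -0.1], "yaw": 0}, {"xyz": [0, 0, -0.1], "yaw": 0}, {"xyz": [0, 0, -0.1], "yaw": 0}])

```text
time_s: 19.38
ee_pos: [0.481, 0.341, 0.1143]
orientation: [0.0, 0.53, 0.848, -0.0]
wrist_force: [-0.4, 0.3, -1.4]
opening: 0.0209
grasp_force: 49.8
```

>>> apply_moves(moves=[{"xyz": [0, 0, 0], "yaw": 0}, {"xyz": [0, 0, 0], "yaw": 0}, {"xyz": [0, 0, 0], "yaw": 0}, {"xyz": [0, 0, 0], "yaw": 0}, {"xyz": [0, 0, 0], "yaw": 0}], gripper=100)

```text
time_s: 20.0
ee_pos: [0.481, 0.341, 0.1143]
orientation: [0.0, 0.53, 0.848, 0.0]
wrist_force: [0.3, 0.0, -0.5]
opening: 0.0854
grasp_force: 0.0
```

>>> apply_moves(moves=[{"xyz": [0, 0, 1], "yaw": 0}, {"xyz": [0, 0, 4], "yaw": 0}, {"xyz": [0, 0, 9], "yaw": 0}, {"xyz": [0, 0, 14], "yaw": 0}, {"xyz": [0, 0, 16], "yaw": 0}])

```text
time_s: 20.62
ee_pos: [0.4811, 0.3423, 0.2783]
orientation: [0.001, 0.53, 0.848, 0.002]
wrist_force: [0.1, 0.2, 0.1]
opening: 0.0853
grasp_force: 0.0
```

>>> apply_moves(moves=[{"xyz": [0, 0, 0], "yaw": 0}, {"xyz": [0, 0, 0], "yaw": 0}, {"xyz": [0, 0, 0], "yaw": 0}])

```text
time_s: 21.0
ee_pos: [0.4807, 0.3405, 0.2731]
orientation: [-0.0, 0.53, 0.848, -0.001]
wrist_force: [0.0, -0.6, 0.3]
opening: 0.0851
grasp_force: 0.0
```

Run:
```python
from h import *
s=env.state();print(s['ee_pos'],s['opening'],s['time_s'])
a,_=grab('wrist','w7');b,_=grab('side','s7')
c=np.hstack([cv2.resize(a[120:250,210:340],(400,400),interpolation=2),cv2.resize(b[220:300,200:280],(400,400),interpolation=2)]);cv2.imwrite('pics/c7.png',c)
print(dep('w7',277,206))
```

```text
[0.48066644 0.34054227 0.27307634] 0.08511213729866206 21.0
[0.47994797 0.34186897 0.15465913]
```

View pics/c7.png

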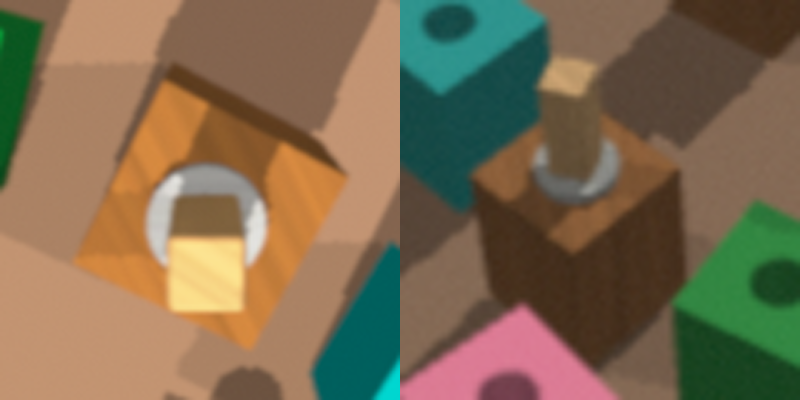

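The stylus stands upright in its stand with the collar resting flat on the wood. The gripper is open and clear of everything.

```bash
python3 -c "
from plant import env
print(env.job_done())"
```

```text
the job is handed in; nothing more can be done
None
```

I drew the stylus along the strip from the eye end to the far end at about 3 cm/s and put it back upright in its stand with the gripper clear; the job is handed in, and no verdict came back.

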